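# Empty the used vials through the flap of the glass-waste bin

### The job

Lift the metal tray with its three used vials out of the sample bay by the bail over it, and set it down on the grey mat and let go. Then take it by its black rear handle, push the waste bin's spring flap open with the tray's open front lip (not with the fingers) and tip all three vials through into the bin. Finally stand the empty tray back on the middle of the mat, with the flap shut, and leave the other glassware where it is.

Things in the scene. Friction and masses are not known exactly. Their poses are not given: they have to be found in the camera images.
- tray_center (a point): Loose aluminium tray, 136 mm long (x) x 92 mm wide (y), flat underside, floor 4 mm thick, side walls 45 mm high (24 mm over the front 45 mm), rear wall 49 mm high, front end open; 0.2 to 0.3 kg empty. Point over the centre of its underside, 22.5 mm above it (at mid height). x points forward to the open lip, z up.
- tray_lip (a point): Middle of the tray's front floor edge (the lip): 68 mm ahead (+x) of the tray centre, 2 mm above the underside; edge 92 mm wide, 4 mm thick. Axes as the tray's.
- tray_bail (a point): Middle of the rigid bail's top bar: square steel bar 12 x 12 mm, 100 mm long across the tray (y), 30 mm behind the tray centre (-x), bar centre 105 mm above the underside, free all round: pinch it from above with fingers closing along the tray's x. Axes as the tray's.
- tray_handle (a point): Middle of the black flat handle behind the tray: 78 mm long (x), 14 mm thick (y), 24 mm tall, centre 106 mm behind the tray centre and 50 mm above the underside; pinch it across y, from above or leaning backwards. In the bay two tall cheeks beside it leave no room for fingers; on the mat it is free. Axes as the tray's.
- vial0_mid (a point): Middle of a capped empty glass vial, a cylinder 22 mm in diameter, 75 mm long along its y, 20 g; lies across the tray, nearest the handle. The vials lie behind a 2 mm ridge across the tray floor, 8 mm ahead of the tray centre: tipped lip-down under 10 degrees they stay; beyond, they roll over it one by one, the last at about 35 to 40 degrees.
- vial1_mid (a point): The same kind of vial, the middle one.
- vial2_mid (a point): The same kind of vial, nearest the lip.
- bay: Fixed sample bay in which the tray starts: base plate 270 x 135 mm, 10 mm thick, on which the tray stands; guides 30 mm high beside the tray (4 mm clearance each side), two white cheeks 85 mm high beside the handle (6 mm clearance each). Open upwards: lift the tray straight up. Origin: on the bench, under the tray's centre; x as the tray's.
- mat: Fixed grey mat, 160 mm (x) x 260 mm (y), 2 mm thick. Origin: middle of its underside, on the bench.
- bin: Fixed white waste bin, 200 mm long (x) x 170 mm wide (y) x 150 mm high, 5 mm walls. Origin: middle of its underside. Vials are tipped in heading along its +x, over its -x wall, through an opening in its top from x = -95 to +8 mm, 122 mm wide, closed by the flap.
- bin_hinge (a point): Middle of the flap's hinge line, on top of the bin at its -x wall: x = -95 mm from the bin's middle, 150 mm above the bench; the wall's outer face is 5 mm behind. A steel backboard 45 mm high stands on the top 103 mm ahead of the hinge (+x), and two side fences 30 mm high, 126 mm apart, from 33 to 103 mm ahead. Axes as the bin's.
- flap_middle (a point): Middle of the upper face of the flap, a steel plate 95 mm long (bin x) x 120 mm wide, level with the bin's top when shut; it swings down into the bin about bin_hinge, so that it slopes down away from the hinge.
- flap (a joint): Flap angle: 0 shut, 1.2 rad is the stop, growing as it is pushed down. A spring shuts it (0.12 N m at 0, plus 0.16 N m per rad): about 4 to 5 N opens it at 45 mm from the hinge; the vials' weight does not.
- flask0_mid (a point): Glass volumetric flask with stopper, 64 mm wide at the bulb, 154 mm tall, loose bystander, not to be moved. Point on its axis 77 mm up.
- flask1_mid (a point): A second flask, the same, loose bystander, not to be moved. Point on its axis 77 mm up.
- reagent_mid (a point): Glass jar with orange cap, 68 mm wide, 150 mm tall, loose bystander, not to be moved. Point on its axis 75 mm up.
- beaker_mid (a point): Glass beaker, 64 mm wide, 85 mm tall, loose bystander, not to be moved. Point on its axis 42 mm up.
- amber_mid (a point): Amber bottle, 56 mm wide, 110 mm tall, loose bystander, not to be moved. Point on its axis 55 mm up.
Mind the look-alikes: they are no part of the job. Leave any brown look-alike of the part that bears tray_center alone.

How it is judged:
On the way, in this order (a step that is already met when the one before it is completed fails the run):
1. the tray is lifted clear of the bay by its bail (distance between the grasp point and tray_bail below 0.045 m and contact force between the fingers and tray above 1 N and height (world z) of tray_center above 0.06 m), for 0.1 s.
2. the tray, lifted from the bay, stands level on the mat, let go (horizontal distance between tray_center and mat below 0.06 m and height (world z) of tray_center below 0.032 m and angle between tray_center's own z axis and vertical below 0.08 rad and contact force between the fingers and tray below 0.1 N and linear speed of tray below 0.02 m/s), for 0.2 s.
3. held by its rear handle, the tray's lip presses the flap open (value of joint flap above 0.35 rad and contact force between tray and flap above 0.3 N and contact force between the fingers and tray above 1 N and distance between the grasp point and tray_handle below 0.045 m), for 0.2 s.
At the end, for the whole second after the job is handed in: All three vials lie inside the bin, the flap is shut (under 0.08 rad), and the empty tray stands level (within 0.08 rad) on the mat, its centre within 60 mm of the mat's middle, at rest and let go (all of step 2 and x of vial0_mid in the frame of bin between -0.096 and 0.096 m and y of vial0_mid in the frame of bin between -0.081 and 0.081 m and z of vial0_mid in the frame of bin between 0 and 0.1 m and x of vial1_mid in the frame of bin between -0.096 and 0.096 m and y of vial1_mid in the frame of bin between -0.081 and 0.081 m and z of vial1_mid in the frame of bin between 0 and 0.1 m and x of vial2_mid in the frame of bin between -0.096 and 0.096 m and y of vial2_mid in the frame of bin between -0.081 and 0.081 m and z of vial2_mid in the frame of bin between 0 and 0.1 m and value of joint flap below 0.08 rad); the robot touches nothing.
It fails at once if the fingers push the flap (contact force between the fingers and flap above 1 N).
It fails at once if other glassware is shifted by more than 40 mm or tipped over (distance of any of flask0_mid, flask1_mid, reagent_mid, beaker_mid, amber_mid from where it was at the start of the episode above 0.04 m or angle between any of flask0_mid, flask1_mid, reagent_mid, beaker_mid, amber_mid's own z axis and vertical above 0.6 rad).
It also fails if it takes over 61 s, if anything falls off the work surface, if the arm or the gripper's body presses on something with over 40 N, if the wrist force passes 120 N, or if a joint passes its speed limit or range.

### The arm

A 6-joint arm with a two-finger parallel gripper is mounted at the origin on the work surface. World frame = base frame: x ahead of the robot, y to its left, z up, the work surface at z = 0. Lengths are in m, angles in rad, forces in N, time in s.
With the tool pointing down it reaches from about 0.425 to 0.925 m from the base axis. Payload 12.5 kg.
Tool frame: the origin (TCP) lies midway between the tips of the shut fingers; the grasp point (between the pads) lies 19 mm behind it; z points along the fingers, x is the direction in which the jaws open and shut, and the axes are right-handed (so a half turn about z gives the same grasp; the last joint's range is limited). The gripper opens to 85 mm and grips with 20 to 120 N. Pads are 22 mm wide; open, the fingers measure 114 mm over their backs; the gripper's body (76 mm by 85 mm) begins 54 mm behind the grasp point. The pads swing forward as they close: fully open they stand 13 mm farther back than shut.
Start: joints at [-1.423, 0.491, 1.559, -0, 1.092, -0.106], TCP at [0.157, -0.605, 0.231] pointing down, gripper open.
Joint ranges: [-3.1, 3.1], [-0.84, 2.19], [0.05, 2.79], [-1.13, 4.28], [0.06, 2.93], [-2.69, 2.69]. Speed limits (rad/s): [2.22, 2.22, 2.79, 3.14, 3.14, 3.14].

### API

Orientations are given as [roll, pitch, yaw] about the fixed x, y, z axes, in that order (R = Rz(yaw) Ry(pitch) Rx(roll)).
In Python, from plant import get_state, grab_frame, camera_info, finish_job, look_for, silhouettes gives the robot as it stands.
- The arm moves only by the shell command python3 -m crank 'ROWS'. ROWS is JSON, a list of rows, each a list of 3 entries, a list of its own where there are three numbers: the turn, a rotation vector about the tool's x, y, z in rad, then the shift along the tool's x, y, z in m, then the closure, from -1 (fully open) to 1 (shut). In form: [[[rx, ry, rz], [dx, dy, dz], gripper], ...]. A call has 1 to 8 rows; each row shifts and turns the commanded pose from where the row before left it, along the tool's axes as they then stand; what a row does not reach is not made up. A row lasts 1/12 s, in which the tool goes at most 41.7 mm and 7.16 degrees, less where a joint would pass 70% of its speed; a pose out of reach is approached as far as the arm can. A call with a gripper value outside its range is refused whole. The fingers move at their own pace and stop on an object; the grip force is fixed at half the most. Time passes only in rows, so rows that do not move let the fingers close. It gives the time, the measured TCP pose, the force and the opening at its end, in the units of the state.
- get_state(): the state, without advancing time (a new reading comes with each control period).
- grab_frame(name): name is "side" or "top"; returns the picture (480x640x3 uint8, red, green, blue); there is no depth.
- camera_info(name): a dict with "fovy" (degrees; the focal length in pixels is half the picture's height over the tangent of half this angle, whatever the lens; pixels are square), "cx", "cy" (the principal point, pixels), "rvec" (rotation vector, rad) and "tvec" (3), from world to camera coordinates, as OpenCV has them. Camera axes: x right, y down, z forward; pixel columns grow to the right and rows downward; lengths in m; the calibration is good to about 2 mm. A picture is of the moment at which its call begins. camera_info takes no time and is no camera call.
- finish_job(): hands the job in, once; it reports no verdict.
Trained networks look in the newest picture that a camera, given by its name, has taken for a name from the list of things; names that differ only in an ending like _2 or _b are one class to them, and where a whole thing is asked for, a point or a joint stands for the part that bears it (a point fixed in the world has none). Each returns a list of dicts, best first, with "conf" (0 to 1); they miss things now and then, are a little off and sometimes report something else, mostly with a low value. They report only what shows in the picture. A call takes as long as a camera call. They do not tell look-alikes from the thing itself.
- look_for(name, camera): "box" ([centre column, centre row, width, height] in pixels, round what is visible of it).
- silhouettes(name, camera): "region" (480x640 bool, what is visible of it) and "box" ([centre column, centre row, width, height] in pixels, round what is visible of it).
The state is a dict: "t": time; "joint_pos": joint angles; "joint_velocities": joint speeds; "joint_efforts": joint torques, N m; "position": TCP position; "tool_rot": TCP orientation; "ft_force": force on the tool from outside, world axes, zero at the start; "moment": the same for the moment, N m; "width": opening from 0.0 (shut) to 1.0 (fully open).
Only numpy, scipy, OpenCV 4.12 (cv2) and the standard library are available. Lean on these libraries where they do the work, as an engineer would, in place of code of your own. Each camera call takes 0.05 s, during which the arm holds its last target. There are 200 camera calls.

## Working session

There is one attempt and no reset: what is moved stays moved. The work goes in short steps, Python scripts to look and compute and a shell command to move; the robot and the scene stay as the last step left them, time stands still between calls to the robot, and variables do not carry over. Pictures are saved under pics/ and viewed, about 8 in all and at most 12, crops included, and the job is handed in when it is done.

```bash
mkdir -p pics; ls; cat > h.py <<'E'
import numpy as np, cv2
from plant import *
from scipy.spatial.transform import Rotation as R
def cam(n):
    c=camera_info(n); f=240/np.tan(np.radians(c['fovy'])/2)
    K=np.array([[f,0,c['cx']],[0,f,c['cy']],[0,0,1]]); Rm=cv2.Rodrigues(np.array(c['rvec'],float))[0]
    return K,Rm,np.array(c['tvec'],float)
def proj(n,p):
    K,Rm,t=cam(n); q=(np.atleast_2d(p)@Rm.T+t)@K.T; return q[:,:2]/q[:,2:]
def ray(n,px,z):
    K,Rm,t=cam(n); d=Rm.T@np.linalg.inv(K)@np.array([px[0],px[1],1.]); o=-Rm.T@t
    return o+d*(z-o[2])/d[2]
def save(n,name,crop=None,s=1):
    im=grab_frame(n)[:,:,::-1]
    if crop: im=im[crop[1]:crop[3],crop[0]:crop[2]]
    cv2.imwrite('pics/'+name,cv2.resize(im,None,fx=s,fy=s))
E
python3 - <<'E'
from h import *
print(get_state())
for n in('side','top'):
    print(n,camera_info(n)); save(n,n+'0.png')
    for k in ['tray_center','tray_bail','tray_handle','bay','mat','bin','bin_hinge','flap_middle','vial0_mid','flask0_mid','reagent_mid','beaker_mid','amber_mid']:
        print(n,k,[(round(d['conf'],2),np.round(d['box']).tolist()) for d in look_for(k,n)[:4]])
E
```

```text
pics
{'t': 0.0, 'joint_pos': array([-1.42262262e+00,  4.91552524e-01,  1.55944485e+00,  1.17079700e-06,
        1.09171408e+00, -1.05597772e-01]), 'joint_velocities': array([ 0.0018199 ,  0.00143329,  0.00142439,  0.00030243, -0.00184484,
        0.00020957]), 'joint_efforts': array([ 2.35734724e-04, -6.18450308e+01, -2.61595684e+01, -1.09644079e-04,
        4.11605884e-03,  2.60227142e-05]), 'position': array([ 0.15690015, -0.60475078,  0.2307337 ]), 'tool_rot': array([-3.14147370e+00,  1.11245698e-03, -1.31702532e+00]), 'ft_force': array([ 0.40541736, -0.49665482, -0.32810148]), 'moment': array([ 0.0186511 ,  0.03769342, -0.01784201]), 'width': 0.9958854676282375}
side {'fovy': 44.728888118801144, 'cx': 328.2914520606462, 'cy': 242.42343474277163, 'rvec': array([ 0.99434248, -2.55745382,  0.90496317]), 'tvec': array([0.51765424, 0.25472743, 1.69948965])}
side tray_center [(0.8, [217.0, 370.0, 46.0, 81.0]), (0.71, [313.0, 315.0, 74.0, 48.0]), (0.7, [427.0, 173.0, 38.0, 26.0])]
side tray_bail [(0.71, [312.0, 317.0, 67.0, 48.0]), (0.58, [216.0, 371.0, 48.0, 87.0])]
side tray_handle [(
[... 1021 characters left out ...]
, 46.0, 86.0]), (0.77, [132.0, 258.0, 86.0, 58.0])]
top bay [(0.61, [243.0, 288.0, 66.0, 115.0]), (0.36, [243.0, 294.0, 50.0, 82.0])]
top mat [(0.59, [380.0, 270.0, 103.0, 73.0]), (0.43, [438.0, 170.0, 35.0, 40.0])]
top bin [(0.87, [519.0, 267.0, 117.0, 90.0]), (0.34, [241.0, 291.0, 45.0, 91.0])]
top bin_hinge [(0.74, [522.0, 269.0, 114.0, 86.0]), (0.73, [393.0, 176.0, 24.0, 33.0])]
top flap_middle [(0.84, [510.0, 267.0, 48.0, 59.0])]
top vial0_mid []
top flask0_mid [(0.59, [353.0, 168.0, 27.0, 34.0])]
top reagent_mid [(0.87, [437.0, 171.0, 37.0, 44.0])]
top beaker_mid [(0.71, [426.0, 317.0, 34.0, 29.0])]
top amber_mid [(0.78, [358.0, 309.0, 26.0, 28.0]), (0.36, [521.0, 269.0, 117.0, 85.0])]
```

View pics/top0.png

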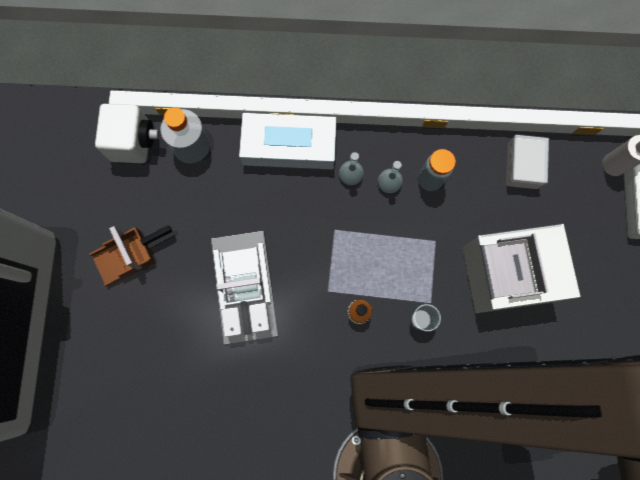

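View pics/side0.png

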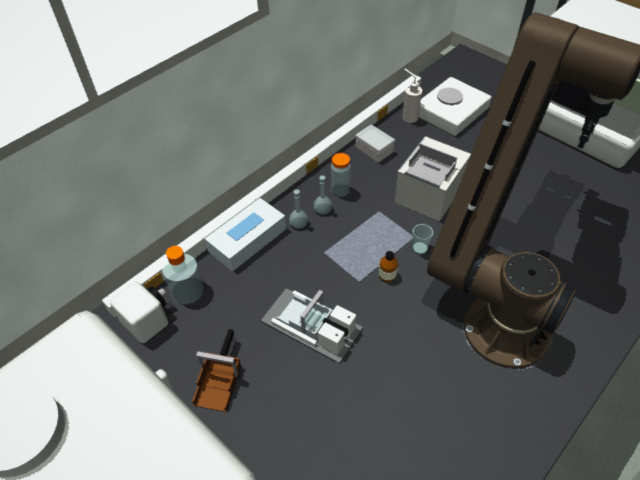

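The top picture shows the brown look-alike at (125,255). The metal tray is in the bay at (243,285), with white cheeks at (245,320). The mat is at (382,267) and the bin at (525,268), its flap at the left. Candidates for the tray are (125,255), which is brown and so the decoy, and (243,285), which is aluminium, in the bay, and my choice. The close crop below is to check that.

```bash
python3 - <<'E'
from h import *
a=grab_frame('top')[:,:,::-1]; b=grab_frame('side')[:,:,::-1]
def c(im,x0,y0,x1,y1,s): return cv2.resize(im[y0:y1,x0:x1],None,fx=s,fy=s,interpolation=cv2.INTER_CUBIC)
A=c(a,200,225,300,350,4); B=c(a,455,215,595,315,2.85)
B2=c(b,255,280,370,365,3.0)
h=600; out=np.zeros((600,800,3),np.uint8)
out[:500,:400]=A; out[:285,400:799]=B[:285,:399]; out[290:545,405:750]=B2
cv2.imwrite('pics/crop1.png',out)
# mat by silhouettes
for k in ['mat','bin','bay','flap_middle']:
    for d in silhouettes(k,'top')[:1]:
        cs=max(cv2.findContours(d['region'].astype(np.uint8),0,2)[0],key=cv2.contourArea)
        r=cv2.minAreaRect(cs); print(k,round(d['conf'],2),r,cv2.boxPoints(r).round(1).tolist())
        if k=='mat':
            P=np.array([ray('top',p,0.002) for p in cv2.boxPoints(r)]); print(P.round(3),P.mean(0))
E
```

```text
mat 0.93 ((382.4721984863281, 265.6321105957031), (104.09617614746094, 63.49490737915039), 6.170175075531006) [[327.29998779296875, 291.6000061035156], [334.1000061035156, 228.5], [437.6000061035156, 239.6999969482422], [430.79998779296875, 302.79998779296875]]
[[ 0.427  0.161  0.002]
 [ 0.59   0.151  0.002]
 [ 0.573 -0.116  0.002]
 [ 0.411 -0.099  0.002]] [0.50035755 0.02411971 0.002     ]
bin 0.94 ((520.5363159179688, 267.84759521484375), (76.73353576660156, 108.36392974853516), 81.63410949707031) [[461.29998779296875, 237.8000030517578], [568.5999755859375, 222.0], [579.7000122070312, 297.8999938964844], [472.5, 313.70001220703125]]
bay 0.75 ((243.72059631347656, 287.1041259765625), (107.39387512207031, 55.007469177246094), 81.96428680419922) [[209.0, 237.8000030517578], [263.3999938964844, 230.10000610351562], [278.5, 336.3999938964844], [224.0, 344.1000061035156]]
flap_middle 0.67 ((436.7117919921875, 169.75289916992188), (27.658634185791016, 44.47074508666992), 40.60129928588867) [[411.70001220703125, 177.60000610351562], [440.70001220703125, 143.89999389648438], [461.70001220703125, 161.89999389648438], [432.70001220703125, 195.60000610351562]]
```

View pics/crop1.png

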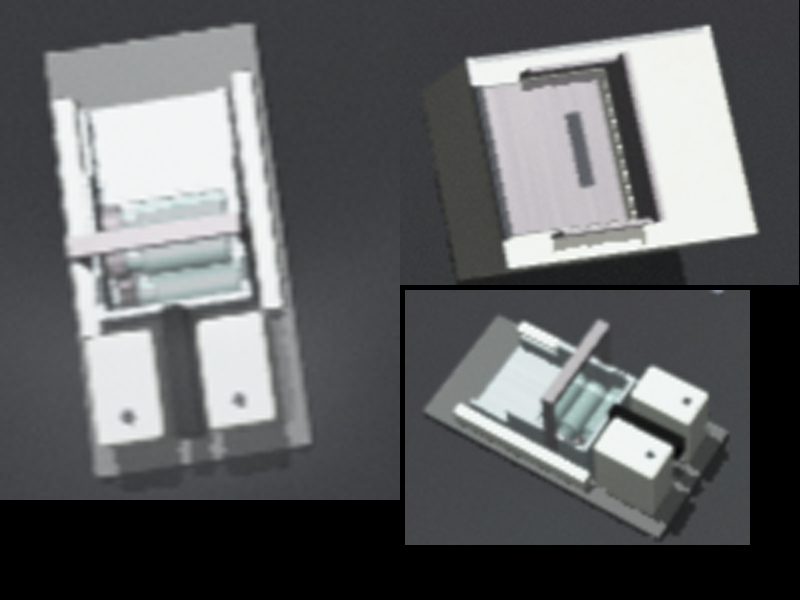

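The crop confirms the aluminium tray in the bay with three vials. The bail runs from (217,286) to (260,280), and the lip is at about (240,250). The bin's flap plate hinges at the left edge, and its top corners are (478,236), (563,224), (580,297) and (493,309). Next I fit the poses from these points.

```bash
python3 - <<'E'
from h import *
def cA(p): p=np.array(p,float); return (p+.5)/4-.5+[200,225]
def cB(p): p=np.array(p,float)-[400,0]; return (p+.5)/2.85-.5+[455,215]
b=[ray('top',p,.15) for p in cB([[466,59],[709,26],[757,233],[508,268]])]
b=np.array(b); c=b.mean(0); d=((b[1]+b[2])-(b[0]+b[3]))/2; print('bin',c.round(4),'len',np.linalg.norm(d),'wid',np.linalg.norm((b[0]+b[1]-b[2]-b[3])/2),'yaw',np.arctan2(d[1],d[0]),'hinge',(c-d/np.linalg.norm(d)*.095).round(4))
e=np.array([ray('top',p,.121) for p in cA([[68,246],[240,222]])]); f=e[0]-e[1]
print('bail',e.mean(0).round(4),np.linalg.norm(f),'yaw y',np.arctan2(f[1],f[0])-np.pi/2)
l=np.array([ray('top',p,.014) for p in cA([[93,108],[225,90]])]); f=l[0]-l[1]
print('lip',l.mean(0).round(4),np.linalg.norm(f),np.arctan2(f[1],f[0])-np.pi/2, 'dir lip-bail',np.arctan2(*(l.mean(0)-e.mean(0))[1::-1]),np.linalg.norm((l.mean(0)-e.mean(0))[:2]))
q=np.array([ray('top',p,.01) for p in cA([[46,52],[254,24],[311,443],[98,476]])]); d=(q[0]+q[1]-q[2]-q[3])/2; print('plate',q.mean(0).round(4),np.linalg.norm(d),np.arctan2(d[1],d[0]))
m=np.array([ray('top',p,.002) for p in [[333.5,230.5],[435.5,239.5],[431.5,302],[328.5,294]]]);d=(m[0]+m[1]-m[2]-m[3])/2;print('mat',m.mean(0).round(4),np.linalg.norm(d),np.arctan2(d[1],d[0]),'y dir',np.arctan2(*((m[0]+m[3]-m[1]-m[2])[1::-1]))-np.pi/2,np.linalg.norm((m[0]+m[3]-m[1]-m[2])/2))
for k,z in[('flask0_mid',.15),('reagent_mid',.14),('beaker_mid',.05),('amber_mid',.07)]:
    print(k,[(round(d['conf'],2),ray('top',d['box'][:2],z).round(3)) for d in look_for(k,'top')[:2]])
# side-check
for k,p in [('bail',np.r_[e.mean(0)[:2],.121]),('binc',c)]: print(k,proj('side',p))
E
```

```text
bin [ 0.4932 -0.2925  0.15  ] len 0.2013908693406083 wid 0.1698526695689455 yaw -1.3860747776512594 hinge [ 0.4758 -0.1991  0.15  ]
bail [0.4247 0.3708 0.121 ] 0.10027422451415156 yaw y 0.1872650104625737
lip [0.5218 0.3885 0.014 ] 0.0840665554708167 0.1858794953643712 dir lip-bail 0.18020001072727718 0.09879081804943343
plate [0.4305 0.371  0.01  ] 0.26766491629347416 0.20021028229849688
mat [0.4981 0.0246 0.002 ] 0.1621130354853781 -0.046422517497239135 y dir -0.035877194706981363 0.2608830196790761
flask0_mid [(0.7, array([0.705, 0.118, 0.15 ])), (0.6, array([ 0.486, -0.274,  0.15 ]))]
reagent_mid [(0.83, array([ 0.711, -0.089,  0.14 ]))]
beaker_mid [(0.56, array([ 0.373, -0.075,  0.05 ]))]
amber_mid [(0.74, array([0.379, 0.085, 0.07 ]))]
bail [[311.39053926 303.53293459]]
binc [[434.59485284 162.37929753]]
```

```bash
cat >> h.py <<'E'
def down(yaw): return R.from_euler('xyz',[np.pi,0,yaw])
def plan(wps,g,p0=None,r0=None):
    "wps: list of (xyz, Rotation, rows)"
    s=get_state(); p=np.array(s['position'] if p0 is None else p0); r=R.from_euler('xyz',s['tool_rot']) if r0 is None else r0
    out=[]
    for q,rq,n in wps:
        q=np.array(q); w=(r.inv()*rq).as_rotvec()/n; d=(q-p)/n
        for i in range(n):
            out.append((w.round(3).tolist(),r.inv().apply(d).round(4).tolist(),g))
            r=r*R.from_rotvec(w.round(3)); p=p+d
        if max(np.linalg.norm(d)/.0417,np.linalg.norm(w)/.125)>1: print('TOO FAST',d,w)
    for i in range(0,len(out),8): print([list(o) for o in out[i:i+8]])
E
python3 - <<'E'
from h import *
plan([([.2,-.6,.33],down(-1.317),3),([.5,-.3,.34],down(-.6),12),([.5,.2,.33],down(.18),13),([.425,.371,.22],down(.187),6)],-1)
E
```

```text
[[[0.0, -0.0, 0.0], [0.002, -0.0143, -0.0329], -1], [[0.0, -0.0, 0.0], [0.002, -0.0143, -0.0329], -1], [[0.0, -0.0, 0.0], [0.002, -0.0143, -0.0329], -1], [[0.0, -0.0, -0.06], [-0.0179, -0.0305, -0.0008], -1], [[0.0, -0.0, -0.06], [-0.0161, -0.0315, -0.0008], -1], [[0.0, -0.0, -0.06], [-0.0141, -0.0324, -0.0008], -1], [[0.0, -0.0, -0.06], [-0.0122, -0.0332, -0.0008], -1], [[0.0, -0.0, -0.06], [-0.0102, -0.0339, -0.0008], -1]]
[[[0.0, -0.0, -0.06], [-0.0081, -0.0344, -0.0008], -1], [[0.0, -0.0, -0.06], [-0.006, -0.0348, -0.0008], -1], [[0.0, -0.0, -0.06], [-0.0039, -0.0351, -0.0008], -1], [[0.0, -0.0, -0.06], [-0.0018, -0.0353, -0.0008], -1], [[0.0, -0.0, -0.06], [0.0003, -0.0354, -0.0008], -1], [[0.0, -0.0, -0.06], [0.0024, -0.0353, -0.0008], -1], [[0.0, -0.0, -0.06], [0.0045, -0.0351, -0.0008], -1], [[0.0, -0.0, -0.06], [-0.0216, -0.0318, 0.0008], -1]]
[[[0.0, -0.0, -0.06], [-0.0197, -0.033, 0.0008], -1], [[0.0, -0.0, -0.06], [-0.0177, -0.0342, 0.0008], -1], [[0.0, -0.0, -0.06], [-0.0156, -0.0352, 0.0008], -1], [[0.0, -0.0, -0.06], [-0.0134, -0.036, 0.0008], -1], [[0.0, -0.0, -0.06], [-0.0113, -0.0368, 0.0008], -1], [[0.0, -0.0, -0.06], [-0.009, -0.0374, 0.0008], -1], [[0.0, -0.0, -0.06], [-0.0068, -0.0379, 0.0008], -1], [[0.0, -0.0, -0.06], [-0.0045, -0.0382, 0.0008], -1]]
[[[0.0, -0.0, -0.06], [-0.0022, -0.0384, 0.0008], -1], [[0.0, -0.0, -0.06], [0.0001, -0.0385, 0.0008], -1], [[0.0, -0.0, -0.06], [0.0024, -0.0384, 0.0008], -1], [[0.0, -0.0, -0.06], [0.0047, -0.0382, 0.0008], -1], [[0.0, 0.0, -0.001], [-0.0071, -0.0303, 0.0183], -1], [[0.0, 0.0, -0.001], [-0.0071, -0.0303, 0.0183], -1], [[0.0, 0.0, -0.001], [-0.007, -0.0303, 0.0183], -1], [[0.0, 0.0, -0.001], [-0.007, -0.0303, 0.0183], -1]]
[[[0.0, 0.0, -0.001], [-0.007, -0.0303, 0.0183], -1], [[0.0, 0.0, -0.001], [-0.007, -0.0303, 0.0183], -1]]
```

```bash
python3 -m crank '[[[0,0,0],[0.002,-0.014,-0.033],-1],[[0,0,0],[0.002,-0.014,-0.033],-1],[[0,0,0],[0.002,-0.014,-0.033],-1],[[0,0,-0.06],[-0.018,-0.030,-0.001],-1],[[0,0,-0.06],[-0.016,-0.032,-0.001],-1],[[0,0,-0.06],[-0.014,-0.032,-0.001],-1],[[0,0,-0.06],[-0.012,-0.033,-0.001],-1],[[0,0,-0.06],[-0.010,-0.034,-0.001],-1]]'
python3 -m crank '[[[0,0,-0.06],[-0.008,-0.034,-0.001],-1],[[0,0,-0.06],[-0.006,-0.035,-0.001],-1],[[0,0,-0.06],[-0.004,-0.035,-0.001],-1],[[0,0,-0.06],[-0.002,-0.035,-0.001],-1],[[0,0,-0.06],[0,-0.035,-0.001],-1],[[0,0,-0.06],[0.002,-0.035,-0.001],-1],[[0,0,-0.06],[0.004,-0.035,-0.001],-1],[[0,0,-0.06],[-0.022,-0.032,0.001],-1]]'
python3 -m crank '[[[0,0,-0.06],[-0.020,-0.033,0.001],-1],[[0,0,-0.06],[-0.018,-0.034,0.001],-1],[[0,0,-0.06],[-0.016,-0.035,0.001],-1],[[0,0,-0.06],[-0.013,-0.036,0.001],-1],[[0,0,-0.06],[-0.011,-0.037,0.001],-1],[[0,0,-0.06],[-0.009,-0.037,0.001],-1],[[0,0,-0.06],[-0.007,-0.038,0.001],-1],[[0,0,-0.06],[-0.004,-0.038,0.001],-1]]'
python3 -m crank '[[[0,0,-0.06],[-0.002,-0.038,0.001],-1],[[0,0,-0.06],[0,-0.038,0.001],-1],[[0,0,-0.06],[0.002,-0.038,0.001],-1],[[0,0,-0.06],[0.005,-0.038,0.001],-1],[[0,0,0],[-0.007,-0.030,0.018],-1],[[0,0,0],[-0.007,-0.030,0.018],-1],[[0,0,0],[-0.007,-0.030,0.018],-1],[[0,0,0],[-0.007,-0.030,0.018],-1]]'
python3 -m crank '[[[0,0,0],[0,0,0],-1]]'
python3 - <<'E'
from h import *
plan([([.425,.371,.2],down(.187),3),([.425,.371,.096],down(.187),5)],-1)
E
```

```text
t: 2.57
position: [0.3248, -0.4745, 0.3355]
tool_rot: [3.142, -0.0, -1.014]
ft_force: [-1.1, -0.7, 0.1]
width: 1.004
t: 3.23
position: [0.4996, -0.2618, 0.3408]
tool_rot: [-3.142, -0.001, -0.534]
ft_force: [1.6, -0.3, -0.2]
width: 1.0
t: 3.9
position: [0.4959, 0.0471, 0.3335]
tool_rot: [3.142, -0.0, -0.054]
ft_force: [0.8, 0.6, -0.2]
width: 1.001
t: 4.57
position: [0.4462, 0.312, 0.2566]
tool_rot: [-3.142, -0.0, 0.183]
ft_force: [0.2, -0.2, -0.3]
width: 1.002
t: 4.65
position: [0.4441, 0.3136, 0.2542]
tool_rot: [3.141, 0.005, 0.186]
ft_force: [0.7, 0.7, -0.7]
width: 1.004
[[[0.0, 0.002, -0.0], [-0.0026, -0.02, 0.0181], -1], [[0.0, 0.002, -0.0], [-0.0027, -0.02, 0.018], -1], [[0.0, 0.002, -0.0], [-0.0027, -0.02, 0.018], -1], [[0.0, -0.0, -0.0], [-0.0, -0.0, 0.0208], -1], [[0.0, -0.0, -0.0], [-0.0, -0.0, 0.0208], -1], [[0.0, -0.0, -0.0], [-0.0, -0.0, 0.0208], -1], [[0.0, -0.0, -0.0], [-0.0, -0.0, 0.0208], -1], [[0.0, -0.0, -0.0], [-0.0, -0.0, 0.0208], -1]]
```

```bash
python3 -m crank '[[[0,0,0],[-0.003,-0.020,0.018],-0.1],[[0,0,0],[-0.003,-0.020,0.018],-0.1],[[0,0,0],[-0.002,-0.020,0.018],-0.1],[[0,0,0],[0,0,0],-0.1],[[0,0,0],[0,0,0],-0.1]]'
python3 - <<'E'
from h import *
a=grab_frame('top')[:,:,::-1]; b=grab_frame('side')[:,:,::-1]
out=np.hstack([cv2.resize(a[220:350,180:310],(400,400),interpolation=2),cv2.resize(b[240:370,245:375],(400,400),interpolation=2)])
cv2.imwrite('pics/c2.png',out); plan([([.425,.371,.099],down(.187),5)],-.1); print(get_state()['position'])
E
```

```text
t: 5.07
position: [0.428, 0.3683, 0.2027]
tool_rot: [3.141, 0.001, 0.184]
ft_force: [0.4, 0.5, 0.2]
width: 0.551
[[[-0.0, -0.0, -0.001], [-0.0006, -0.0008, 0.021], -0.1], [[-0.0, -0.0, -0.001], [-0.0006, -0.0008, 0.021], -0.1], [[-0.0, -0.0, -0.001], [-0.0006, -0.0008, 0.021], -0.1], [[-0.0, -0.0, -0.001], [-0.0006, -0.0008, 0.021], -0.1], [[-0.0, -0.0, -0.001], [-0.0006, -0.0008, 0.021], -0.1]]
[0.42879167 0.36774118 0.20402935]
```

View pics/c2.png

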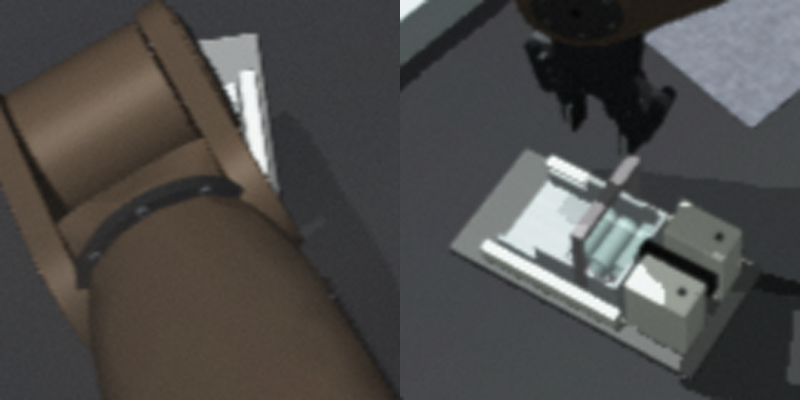

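The gripper is above the bail, at (602,205) in the right crop, with its jaws across the bar. Descend, pinch and lift.

```bash
python3 -m crank '[[[0,0,0],[-0.001,-0.001,0.021],-0.1],[[0,0,0],[-0.001,-0.001,0.021],-0.1],[[0,0,0],[-0.001,-0.001,0.021],-0.1],[[0,0,0],[0,-0.001,0.021],-0.1],[[0,0,0],[0,0,0.021],-0.1],[[0,0,0],[0,0,0],-0.1],[[0,0,0],[0,0,0],-0.1]]'
python3 -m crank '[[[0,0,0],[0,0,0],1],[[0,0,0],[0,0,0],1],[[0,0,0],[0,0,0],1],[[0,0,0],[0,0,0],1],[[0,0,0],[0,0,0],1],[[0,0,0],[0,0,0],1]]'
```

```text
t: 5.75
position: [0.4251, 0.371, 0.0988]
tool_rot: [3.141, 0.0, 0.182]
ft_force: [-0.2, -0.2, -0.4]
width: 0.55
t: 6.25
position: [0.4252, 0.3718, 0.0997]
tool_rot: [-3.141, -0.002, 0.183]
ft_force: [0.2, -1.6, 7.4]
width: 0.124
```

```bash
python3 -m crank '[[[0,0,0],[0,0,-0.006],1],[[0,0,0],[0,0,-0.012],1],[[0,0,0],[0,0,-0.018],1],[[0,0,0],[0,0,-0.02],1],[[0,0,0],[0,0,-0.02],1],[[0,0,0],[0,0,-0.02],1],[[0,0,0],[0,0,-0.02],1],[[0,0,0],[0,0,-0.014],1]]'
python3 -m crank '[[[0,0,0],[0,0,0],1],[[0,0,0],[0,0,0],1]]'
python3 - <<'E'
from h import *
a=grab_frame('top')[:,:,::-1]; b=grab_frame('side')[:,:,::-1]
out=np.hstack([cv2.resize(a[220:350,180:310],(400,400),interpolation=2),cv2.resize(b[210:340,245:375],(400,400),interpolation=2)])
cv2.imwrite('pics/c3.png',out)
h=-1.386; hd=np.array([np.cos(h),np.sin(h)]); c=np.array([.503,.026]); bl=c-.03*hd; print('bail tgt',bl)
plan([([.47,.25,.235],down(-.6),9),(np.r_[bl,.235],down(h),11),],1)
E
```

```text
t: 6.92
position: [0.4245, 0.3716, 0.2306]
tool_rot: [-3.141, -0.002, 0.183]
ft_force: [0.0, 0.4, -3.5]
width: 0.123
t: 7.08
position: [0.4244, 0.3715, 0.2287]
tool_rot: [-3.141, -0.001, 0.183]
ft_force: [-0.4, 0.1, -3.9]
width: 0.123
bail tgt [0.49748761 0.05548921]
[[[0.0, 0.0, 0.087], [0.0026, 0.0142, -0.0008], 1], [[0.0, 0.0, 0.087], [0.0038, 0.0139, -0.0008], 1], [[0.0, 0.0, 0.087], [0.005, 0.0135, -0.0008], 1], [[0.0, 0.0, 0.087], [0.0061, 0.013, -0.0008], 1], [[0.0, 0.0, 0.087], [0.0072, 0.0125, -0.0008], 1], [[0.0, 0.0, 0.087], [0.0083, 0.0118, -0.0008], 1], [[0.0, 0.0, 0.087], [0.0093, 0.011, -0.0008], 1], [[0.0, 0.0, 0.087], [0.0102, 0.0102, -0.0008], 1]]
[[[0.0, 0.0, 0.087], [0.0111, 0.0092, -0.0008], 1], [[0.0, -0.0, 0.071], [0.012, 0.0132, 0.0], 1], [[0.0, -0.0, 0.071], [0.013, 0.0123, 0.0], 1], [[0.0, -0.0, 0.071], [0.0138, 0.0113, 0.0], 1], [[0.0, -0.0, 0.071], [0.0146, 0.0103, 0.0], 1], [[0.0, -0.0, 0.071], [0.0153, 0.0093, 0.0], 1], [[0.0, -0.0, 0.071], [0.0159, 0.0082, 0.0], 1], [[0.0, -0.0, 0.071], [0.0164, 0.007, 0.0], 1]]
[[[0.0, -0.0, 0.071], [0.0169, 0.0058, 0.0], 1], [[0.0, -0.0, 0.071], [0.0172, 0.0046, 0.0], 1], [[0.0, -0.0, 0.071], [0.0175, 0.0034, 0.0], 1], [[0.0, -0.0, 0.071], [0.0177, 0.0021, 0.0], 1]]
```

View pics/c3.png

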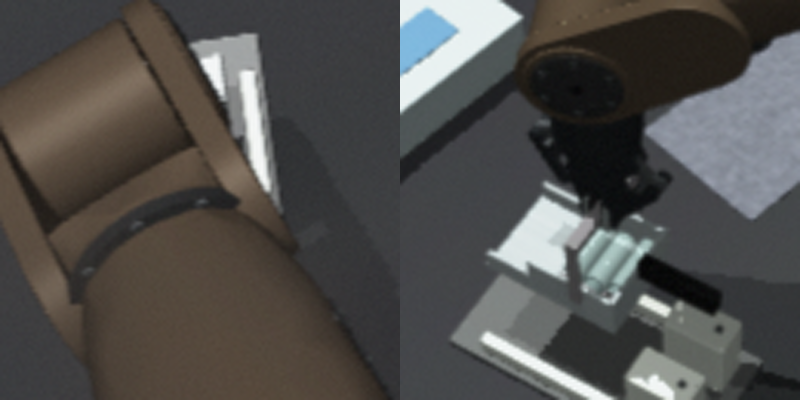

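The tray hangs level with its three vials, clear of the bay. Carry it to the mat while turning it.

```bash
python3 -m crank '[[[0,0,0.06],[0.002,0.010,-0.001],1],[[0,0,0.087],[0.003,0.014,-0.001],1],[[0,0,0.087],[0.005,0.014,-0.001],1],[[0,0,0.087],[0.006,0.013,-0.001],1],[[0,0,0.087],[0.007,0.012,-0.001],1],[[0,0,0.087],[0.008,0.012,-0.001],1],[[0,0,0.087],[0.009,0.011,-0.001],1],[[0,0,0.087],[0.010,0.010,0],1]]'
python3 -m crank '[[[0,0,0.087],[0.011,0.010,0],1],[[0,0,0.071],[0.012,0.013,0],1],[[0,0,0.071],[0.013,0.012,0],1],[[0,0,0.071],[0.014,0.011,0],1],[[0,0,0.071],[0.015,0.010,0],1],[[0,0,0.071],[0.015,0.009,0],1],[[0,0,0.071],[0.016,0.008,0],1],[[0,0,0.071],[0.016,0.007,0],1]]'
python3 -m crank '[[[0,0,0.071],[0.017,0.006,0],1],[[0,0,0.071],[0.017,0.004,0],1],[[0,0,0.071],[0.017,0.003,0],1],[[0,0,0.071],[0.018,0.002,0],1],[[0,0,0],[0,0,0],1],[[0,0,0],[0,0,0],1]]'
python3 - <<'E'
from h import *
plan([([.4975,.0555,.15],down(-1.386),5),([.4975,.0555,.093],down(-1.386),7)],1)
print(get_state()['tool_rot'])
E
```

```text
t: 7.85
position: [0.4646, 0.268, 0.2341]
tool_rot: [3.14, 0.001, -0.49]
ft_force: [0.1, 1.2, -3.2]
width: 0.129
t: 8.52
position: [0.4916, 0.1318, 0.2341]
tool_rot: [3.14, 0.001, -1.074]
ft_force: [0.5, 0.3, -3.1]
width: 0.125
t: 9.02
position: [0.5044, 0.0624, 0.2343]
tool_rot: [3.14, 0.0, -1.355]
ft_force: [0.8, 0.2, -2.7]
width: 0.126
[[[0.0, 0.0, 0.006], [0.0011, 0.0016, 0.0169], 1], [[0.0, 0.0, 0.006], [0.0011, 0.0016, 0.0169], 1], [[0.0, 0.0, 0.006], [0.0011, 0.0016, 0.0169], 1], [[0.0, 0.0, 0.006], [0.0011, 0.0016, 0.0169], 1], [[0.0, 0.0, 0.006], [0.0011, 0.0016, 0.0169], 1], [[0.0, 0.0, 0.0], [0.0, -0.0, 0.0081], 1], [[0.0, 0.0, 0.0], [0.0, -0.0, 0.0081], 1], [[0.0, 0.0, 0.0], [0.0, -0.0, 0.0081], 1]]
[[[0.0, 0.0, 0.0], [0.0, -0.0, 0.0081], 1], [[0.0, 0.0, 0.0], [0.0, -0.0, 0.0081], 1], [[0.0, 0.0, 0.0], [0.0, -0.0, 0.0081], 1], [[0.0, 0.0, 0.0], [0.0, -0.0, 0.0081], 1]]
[ 3.13975043e+00  4.29628367e-04 -1.35492288e+00]
```

```bash
python3 -m crank '[[[0,0,0.006],[0.001,0.002,0.017],1],[[0,0,0.006],[0.001,0.002,0.017],1],[[0,0,0.006],[0.001,0.001,0.017],1],[[0,0,0.006],[0.001,0.002,0.017],1],[[0,0,0.006],[0.001,0.001,0.017],1],[[0,0,0],[0,0,0.017],1],[[0,0,0],[0,0,0.017],1],[[0,0,0],[0,0,0.011],1]]'
python3 -m crank '[[[0,0,0],[0,0,0.003],1],[[0,0,0],[0,0,0.003],1],[[0,0,0],[0,0,0.003],1],[[0,0,0],[0,0,0.003],1],[[0,0,0],[0,0,0],1]]'
```

```text
t: 9.68
position: [0.4969, 0.0573, 0.1034]
tool_rot: [3.139, 0.001, -1.382]
ft_force: [0.9, -0.6, -3.0]
width: 0.126
t: 10.1
position: [0.4978, 0.0566, 0.0932]
tool_rot: [-3.141, -0.0, -1.384]
ft_force: [-0.6, -0.2, -2.7]
width: 0.124
```

```bash
python3 -m crank '[[[0,0,0],[0,0,0.002],1],[[0,0,0],[0,0,0.001],1],[[0,0,0],[0,0,0],1]]'
python3 -m crank '[[[0,0,0],[0,0,0],-0.1],[[0,0,0],[0,0,0],-0.1],[[0,0,0],[0,0,0],-0.1],[[0,0,0],[0,0,0],-0.1],[[0,0,0],[0,0,-0.015],-0.1],[[0,0,0],[0,0,-0.03],-0.1],[[0,0,0],[0,0,-0.04],-0.1],[[0,0,0],[0,0,-0.04],-0.1]]'
```

```text
t: 10.35
position: [0.4982, 0.0564, 0.0917]
tool_rot: [-3.14, -0.001, -1.384]
ft_force: [-5.5, -1.6, 14.5]
width: 0.125
t: 11.02
position: [0.4973, 0.0565, 0.2163]
tool_rot: [3.14, 0.0, -1.384]
ft_force: [0.8, -0.4, -0.4]
width: 0.556
```

```bash
cat >> h.py <<'E'
def trayR(yaw,pitch=0): # pitch>0 = lip down
    return R.from_euler('ZY',[yaw,pitch])
LEAN=0.3; GX=-.098; GZ=.050
def grasp_pose(c,TR,lean=LEAN,gx=GX,gz=GZ,back=0):
    "c: underside centre of tray; TCP pose gripping handle"
    M=TR.as_matrix(); z=-np.cos(lean)*M[:,2]+np.sin(lean)*M[:,0]; x=M[:,1]; y=np.cross(z,x)
    Rt=R.from_matrix(np.c_[x,y,z]); gp=np.array(c)+TR.apply([gx,0,gz])
    return gp+z*(.019-back),Rt
E
python3 - <<'E'
from h import *
h=-1.384; hd=np.array([np.cos(h),np.sin(h),0]); c=np.r_[.4975,.0565,.002]+.03*hd; print(c)
p,r=grasp_pose(c,trayR(h),back=.11)
plan([(p+[0,0,.03],r,15)],-.6)
E
```

```text
[0.50307136 0.02702187 0.002     ]
[[[-0.016, 0.016, -0.104], [-0.0063, -0.0, 0.0032], -0.6], [[-0.016, 0.016, -0.104], [-0.0063, -0.0007, 0.0031], -0.6], [[-0.016, 0.016, -0.104], [-0.0063, -0.0014, 0.0029], -0.6], [[-0.016, 0.016, -0.104], [-0.0061, -0.0021, 0.0028], -0.6], [[-0.016, 0.016, -0.104], [-0.0059, -0.0028, 0.0027], -0.6], [[-0.016, 0.016, -0.104], [-0.0056, -0.0034, 0.0025], -0.6], [[-0.016, 0.016, -0.104], [-0.0053, -0.004, 0.0024], -0.6], [[-0.016, 0.016, -0.104], [-0.0049, -0.0046, 0.0022], -0.6]]
[[[-0.016, 0.016, -0.104], [-0.0044, -0.0051, 0.0021], -0.6], [[-0.016, 0.016, -0.104], [-0.0039, -0.0056, 0.0019], -0.6], [[-0.016, 0.016, -0.104], [-0.0033, -0.006, 0.0018], -0.6], [[-0.016, 0.016, -0.104], [-0.0027, -0.0063, 0.0016], -0.6], [[-0.016, 0.016, -0.104], [-0.002, -0.0066, 0.0015], -0.6], [[-0.016, 0.016, -0.104], [-0.0014, -0.0068, 0.0014], -0.6], [[-0.016, 0.016, -0.104], [-0.0007, -0.0069, 0.0012], -0.6]]
```

```bash
python3 -m crank '[[[-0.016,0.016,-0.104],[-0.006,0,0.003],-0.6],[[-0.016,0.016,-0.104],[-0.006,-0.001,0.003],-0.6],[[-0.016,0.016,-0.104],[-0.006,-0.001,0.003],-0.6],[[-0.016,0.016,-0.104],[-0.006,-0.002,0.003],-0.6],[[-0.016,0.016,-0.104],[-0.006,-0.003,0.003],-0.6],[[-0.016,0.016,-0.104],[-0.006,-0.003,0.003],-0.6],[[-0.016,0.016,-0.104],[-0.005,-0.004,0.002],-0.6],[[-0.016,0.016,-0.104],[-0.005,-0.005,0.002],-0.6]]'
python3 -m crank '[[[-0.016,0.016,-0.104],[-0.004,-0.005,0.002],-0.6],[[-0.016,0.016,-0.104],[-0.004,-0.006,0.002],-0.6],[[-0.016,0.016,-0.104],[-0.003,-0.006,0.002],-0.6],[[-0.016,0.016,-0.104],[-0.003,-0.006,0.002],-0.6],[[-0.016,0.016,-0.104],[-0.002,-0.007,0.001],-0.6],[[-0.016,0.016,-0.104],[-0.001,-0.007,0.001],-0.6],[[-0.016,0.016,-0.104],[-0.001,-0.007,0.001],-0.6],[[0,0,0],[0,0,0],-0.6]]'
python3 - <<'E'
from h import *
h=-1.384; hd=np.array([np.cos(h),np.sin(h),0]); c=np.r_[.4975,.0565,.002]+.03*hd
s=get_state(); print(s['position'],s['tool_rot'],s['joint_pos'].round(2))
a=grab_frame('top')[:,:,::-1].copy(); b=grab_frame('side')[:,:,::-1].copy()
T=trayR(h); pts=np.array([[.068,.046,.004],[.068,-.046,.004],[-.068,-.046,.045],[-.068,.046,.045],[-.03,.05,.111],[-.03,-.05,.111],[-.106,0,.062],[-.145,0,.062]])
def c2(n,im,x0,y0):
    o=cv2.resize(im[y0:y0+130,x0:x0+130],(400,400),interpolation=2)
    for q in proj(n,T.apply(pts)+c): cv2.circle(o,tuple(int(v) for v in ((q-[x0,y0]+.5)*400/130-.5)),2,(0,0,255),-1)
    return o
cv2.imwrite('pics/c4.png',np.hstack([c2('top',a,300,190),c2('side',b,300,180)]))
p,r=grasp_pose(c,T,back=.05); p1,_=grasp_pose(c,T)
plan([(p,r,5),(p1,r,4)],-.6)
E
```

```text
t: 11.68
position: [0.4885, 0.1057, 0.1895]
tool_rot: [2.976, -0.063, -0.539]
ft_force: [-0.5, -1.1, -0.1]
width: 0.8
t: 12.35
position: [0.48, 0.1503, 0.1673]
tool_rot: [2.835, 0.002, 0.195]
ft_force: [0.4, 0.0, 0.7]
width: 0.798
[0.48004214 0.15030235 0.16728624] [2.83512276e+00 2.45392774e-03 1.95204014e-01] [ 0.32  0.44  1.9  -0.4   0.88  0.4 ]
[[[0.001, 0.0, -0.0], [-0.0001, -0.0019, 0.0175], -0.6], [[0.001, 0.0, -0.0], [-0.0001, -0.0018, 0.0175], -0.6], [[0.001, 0.0, -0.0], [-0.0001, -0.0018, 0.0175], -0.6], [[0.001, 0.0, -0.0], [-0.0001, -0.0018, 0.0175], -0.6], [[0.001, 0.0, -0.0], [-0.0001, -0.0018, 0.0175], -0.6], [[0.0, 0.0, -0.0], [0.0, -0.0, 0.0125], -0.6], [[0.0, 0.0, -0.0], [0.0, -0.0, 0.0125], -0.6], [[0.0, 0.0, -0.0], [0.0, -0.0, 0.0125], -0.6]]
[[[0.0, 0.0, -0.0], [0.0, -0.0, 0.0125], -0.6]]
```

View pics/c4.png

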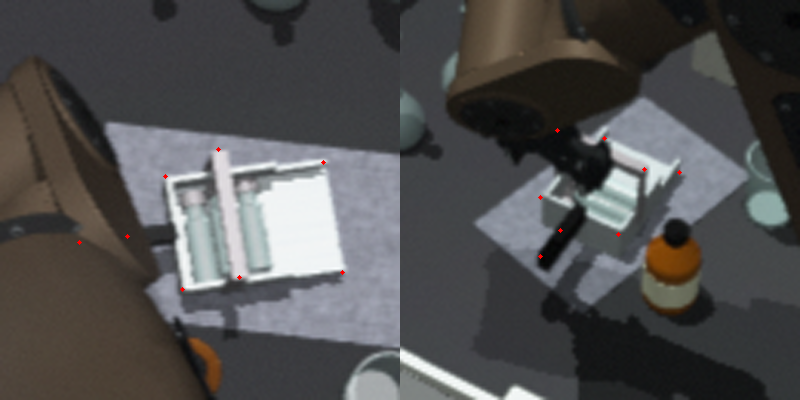

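The projected model points fall on the tray: rear corners (165,176) and (182,289), lip corners (323,162) and (342,272). The vials are all aboard, so descend on the handle.

```bash
python3 -m crank '[[[0,0,0],[0,-0.002,0.017],-0.6],[[0,0,0],[0,-0.002,0.017],-0.6],[[0,0,0],[0,-0.002,0.018],-0.6],[[0,0,0],[0,-0.002,0.017],-0.6],[[0,0,0],[0,-0.001,0.018],-0.6],[[0,0,0],[0,0,0.012],-0.6],[[0,0,0],[0,0,0.012],-0.6],[[0,0,0],[0,0,0.012],-0.6]]'
python3 -m crank '[[[0,0,0],[0,0,0.012],-0.6],[[0,0,0],[0,0,0],-0.6],[[0,0,0],[0,0,0],-0.6]]'
python3 - <<'E'
from h import *
h=-1.384; hd=np.array([np.cos(h),np.sin(h),0]); c=np.r_[.4975,.0565,.002]+.03*hd
T=trayR(h); p1,r=grasp_pose(c,T); s=get_state(); print(s['position']-p1); plan([(p1,r,1)],-.6)
save('side','c5.png',(300,180,430,310),4)
E
```

```text
t: 13.12
position: [0.4865, 0.1207, 0.0475]
tool_rot: [2.836, -0.001, 0.185]
ft_force: [-0.9, 0.1, 0.4]
width: 0.8
t: 13.37
position: [0.4868, 0.1175, 0.0363]
tool_rot: [2.836, 0.001, 0.187]
ft_force: [0.1, 0.8, 0.2]
width: 0.803
[ 0.00085722 -0.00034011  0.00242735]
[[[0.006, 0.001, 0.001], [-0.0008, -0.0012, 0.0022], -0.6]]
```

View pics/c5.png

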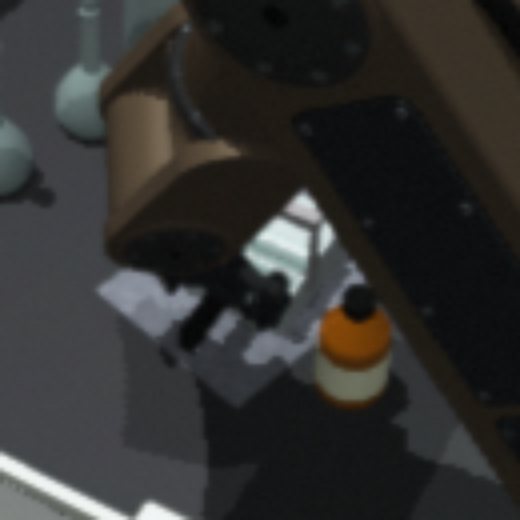

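The fingers straddle the black handle at (200,315). Close, then lift.

```bash
python3 -m crank '[[[0,0,0],[-0.001,-0.001,0.002],-0.6],[[0,0,0],[0,0,0],1],[[0,0,0],[0,0,0],1],[[0,0,0],[0,0,0],1],[[0,0,0],[0,0,0],1],[[0,0,0],[0,0,0],1],[[0,0,0],[0,0,0],1],[[0,0,0],[0,0,0],1]]'
python3 - <<'E'
from h import *
h=-1.384; hd=np.array([np.cos(h),np.sin(h),0]); c=np.r_[.4975,.0565,.002]+.03*hd
T=trayR(h); p1,r=grasp_pose(c,T); s=get_state(); print(s['position']-p1)
cr=r.inv().apply(s['position']-p1); print(cr)
rc=R.from_euler('xyz',s['tool_rot']); plan([(s['position']+[0,0,.01],rc,2),(s['position']+[0,0,.13],rc,6)],1)
E
```

```text
t: 14.08
position: [0.4859, 0.1182, 0.0346]
tool_rot: [2.836, -0.0, 0.19]
ft_force: [-0.8, 1.4, 6.2]
width: 0.156
[-6.23930554e-05  4.09331766e-04  7.51806803e-04]
[ 1.47101036e-05 -1.73142476e-04 -8.40514219e-04]
[[[0.0, 0.0, 0.0], [0.0, 0.0015, -0.0048], 1], [[0.0, 0.0, 0.0], [0.0, 0.0015, -0.0048], 1], [[0.0, 0.0, 0.0], [0.0, 0.006, -0.0191], 1], [[0.0, 0.0, 0.0], [0.0, 0.006, -0.0191], 1], [[0.0, 0.0, 0.0], [0.0, 0.006, -0.0191], 1], [[0.0, 0.0, 0.0], [0.0, 0.006, -0.0191], 1], [[0.0, 0.0, 0.0], [0.0, 0.006, -0.0191], 1], [[0.0, 0.0, 0.0], [0.0, 0.006, -0.0191], 1]]
```

```bash
python3 -m crank '[[[0,0,0],[0,0.0015,-0.005],1],[[0,0,0],[0,0.003,-0.009],1],[[0,0,0],[0,0.006,-0.019],1],[[0,0,0],[0,0.006,-0.019],1],[[0,0,0],[0,0.006,-0.019],1],[[0,0,0],[0,0.006,-0.019],1],[[0,0,0],[0,0.006,-0.019],1],[[0,0,0],[0,0.006,-0.019],1]]'
python3 -m crank '[[[0,0,0],[0,0.006,-0.019],1],[[0,0,0],[0,0.006,-0.019],1],[[0,0,0],[0,0.006,-0.019],1],[[0,0,0],[0,0.003,-0.010],1],[[0,0,0],[0,0,0],1]]'
python3 - <<'E'
from h import *
s=get_state(); rc=R.from_euler('xyz',s['tool_rot']); print(s['position'],s['tool_rot'])
# tray pose implied by grasp
h=-1.384; T0=trayR(h); c0=np.r_[.4975,.0565,.002]+.03*np.array([np.cos(h),np.sin(h),0])
p0=np.array([.4859,.1182,.0346]); r0=R.from_euler('xyz',[2.836,0,.188])
Rrel=r0.inv()*T0; prel=r0.inv().apply(c0-p0); print(prel.tolist(),Rrel.as_quat().tolist())
TR=rc*Rrel; c=s['position']+rc.apply(prel); print(c,TR.as_euler('ZYX'))
b=grab_frame('side')[:,:,::-1]; a=grab_frame('top')[:,:,::-1]
pts=np.array([[.068,.046,0],[.068,-.046,0],[-.068,-.046,0],[-.068,.046,0],[-.03,.05,.111],[-.03,-.05,.111]])
def c2(n,im,x0,y0):
    o=cv2.resize(im[y0:y0+150,x0:x0+150],(400,400),interpolation=2)
    for q in proj(n,TR.apply(pts)+c): cv2.circle(o,tuple(int(v) for v in ((q-[x0,y0]+.5)*400/150-.5)),2,(0,0,255),-1)
    return o
cv2.imwrite('pics/c6.png',np.hstack([c2('top',a,320,190),c2('side',b,310,110)]))
E
```

```text
t: 14.75
position: [0.4852, 0.1181, 0.17]
tool_rot: [2.837, 0.001, 0.189]
ft_force: [-0.3, 1.1, -3.1]
width: 0.156
t: 15.17
position: [0.4861, 0.1184, 0.2409]
tool_rot: [2.837, -0.003, 0.189]
ft_force: [0.1, -0.3, -3.7]
width: 0.154
[0.48606663 0.11840703 0.24093838] [ 2.83653995 -0.00304098  0.1894135 ]
[-0.00017189359216437144, 0.07867417090401736, 0.059003488538629016] [-0.6984477856288517, -0.6992889948856621, -0.10768815203645082, 0.10755860864165354]
[0.50346105 0.02728926 0.20828792] [-1.38258485e+00  5.43607560e-04  3.04033163e-03]
```

View pics/c6.png

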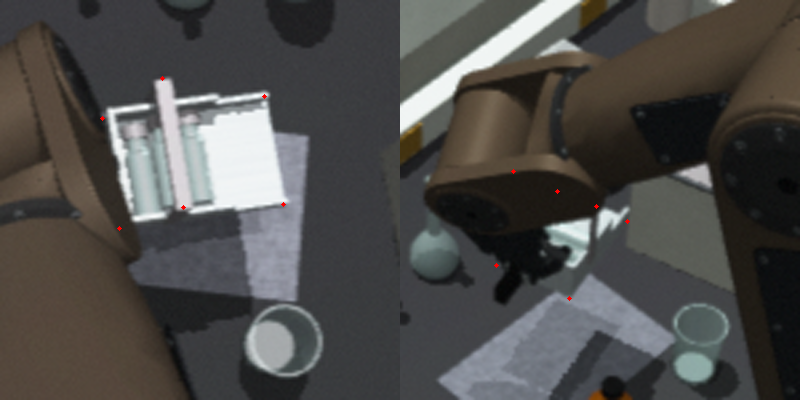

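The tray is held level, and the model points coincide with its corners and bail, so there is no slip. Move on to the bin.

```bash
cat >> h.py <<'E'
PREL=np.array([-0.00017,0.07867,0.0590]); RREL=R.from_quat([-0.69845,-0.69929,-0.10769,0.10756])
HINGE=np.array([.4758,-.1991,.15]); HB=-1.386; HDB=np.array([np.cos(HB),np.sin(HB),0])
def tool_for(d,z,pitch,yaw=HB):
    "lip underside edge d ahead of hinge, height z above bin top"
    TR=trayR(yaw,pitch); c=HINGE+d*HDB+[0,0,z]-TR.apply([.068,0,0]); r=TR*RREL.inv()
    return c-r.apply(PREL),r
def tray_now():
    s=get_state(); rc=R.from_euler('xyz',s['tool_rot']); TR=rc*RREL; c=s['position']+rc.apply(PREL); l=c+TR.apply([.068,0,0])-HINGE
    return l@HDB,l@np.array([-HDB[1],HDB[0],0]),l[2],TR.as_euler('ZYX')
E
python3 - <<'E'
from h import *
print(tray_now())
w=[(*tool_for(.052,.04,0),8),(*tool_for(.052,.006,.13),4)]
plan(w,1); print(w)
E
```

```text
(np.float64(-0.14932204260344661), np.float64(0.06809900165589247), np.float64(0.05575331215147683), array([-1.38277313e+00,  2.00234765e-04, -6.86284436e-04]))
[[[-0.0, -0.0, 0.0], [-0.0086, 0.0234, 0.0094], 1], [[-0.0, -0.0, 0.0], [-0.0086, 0.0234, 0.0094], 1], [[-0.0, -0.0, 0.0], [-0.0086, 0.0234, 0.0094], 1], [[-0.0, -0.0, 0.0], [-0.0086, 0.0234, 0.0094], 1], [[-0.0, -0.0, 0.0], [-0.0086, 0.0234, 0.0094], 1], [[-0.0, -0.0, 0.0], [-0.0086, 0.0234, 0.0094], 1], [[-0.0, -0.0, 0.0], [-0.0086, 0.0234, 0.0094], 1], [[-0.0, -0.0, 0.0], [-0.0086, 0.0234, 0.0094], 1]]
[[[0.032, 0.0, 0.001], [-0.0, 0.0003, 0.0036], 1], [[0.032, 0.0, 0.001], [-0.0, 0.0004, 0.0036], 1], [[0.032, 0.0, 0.001], [-0.0, 0.0006, 0.0036], 1], [[0.032, 0.0, 0.001], [-0.0, 0.0007, 0.0036], 1]]
[(array([ 0.45587025, -0.09216528,  0.22259757]), Rotation.from_matrix(array([[ 9.82752108e-01,  1.76359407e-01,  5.56386057e-02],
                            [ 1.84927810e-01, -9.37218954e-01, -2.95672686e-01],
                            [ 8.96195343e-07,  3.00862081e-01, -9.53667661e-01]])), 8), (array([ 0.456896  , -0.09765264,  0.20916457]), Rotation.from_matrix(array([[ 9.82753993e-01,  1.82047248e-01,  3.24559568e-02],
                            [ 1.84917725e-01, -9.67646762e-01, -1.71654243e-01],
                            [ 1.56718965e-04,  1.74695574e-01, -9.84622482e-01]])), 4)]
```

```bash
python3 -m crank '[[[0,0,0],[-0.003,0.009,0.004],1],[[0,0,0],[-0.007,0.019,0.008],1],[[0,0,0],[-0.010,0.026,0.010],1],[[0,0,0],[-0.010,0.028,0.011],1],[[0,0,0],[-0.010,0.028,0.011],1],[[0,0,0],[-0.010,0.026,0.010],1],[[0,0,0],[-0.008,0.021,0.009],1],[[0,0,0],[-0.005,0.014,0.006],1]]'
python3 -m crank '[[[0,0,0],[-0.003,0.009,0.004],1],[[0,0,0],[-0.002,0.007,0.002],1],[[0,0,0],[0,0,0],1],[[0,0,0],[0,0,0],1]]'
python3 - <<'E'
from h import *
print(tray_now(),get_state()['joint_pos'].round(2))
b=grab_frame('side')[:,:,::-1]; a=grab_frame('top')[:,:,::-1]
cv2.imwrite('pics/c7.png',np.hstack([cv2.resize(a[190:340,420:570],(400,400),interpolation=2),cv2.resize(b[90:240,350:500],(400,400),interpolation=2)]))
plan([(*tool_for(.052,.004,.13),5)],1)
E
```

```text
t: 15.93
position: [0.4569, -0.0765, 0.2231]
tool_rot: [2.837, 0.003, 0.188]
ft_force: [0.0, 0.7, -3.6]
width: 0.155
t: 16.27
position: [0.4567, -0.0918, 0.2233]
tool_rot: [2.836, 0.001, 0.189]
ft_force: [0.6, 1.2, -3.6]
width: 0.153
(np.float64(0.05181856030598373), np.float64(0.0013414415721546675), np.float64(0.04066477932683038), array([-1.38308126e+00,  1.36107190e-04, -8.34443371e-04])) [-0.19  0.26  2.01 -0.4   0.8  -0.1 ]
[[[0.026, -0.0, 0.001], [-0.0002, 0.0002, 0.0035], 1], [[0.026, -0.0, 0.001], [-0.0002, 0.0003, 0.0035], 1], [[0.026, -0.0, 0.001], [-0.0002, 0.0004, 0.0035], 1], [[0.026, -0.0, 0.001], [-0.0002, 0.0005, 0.0035], 1], [[0.026, -0.0, 0.001], [-0.0002, 0.0006, 0.0034], 1]]
```

View pics/c7.png

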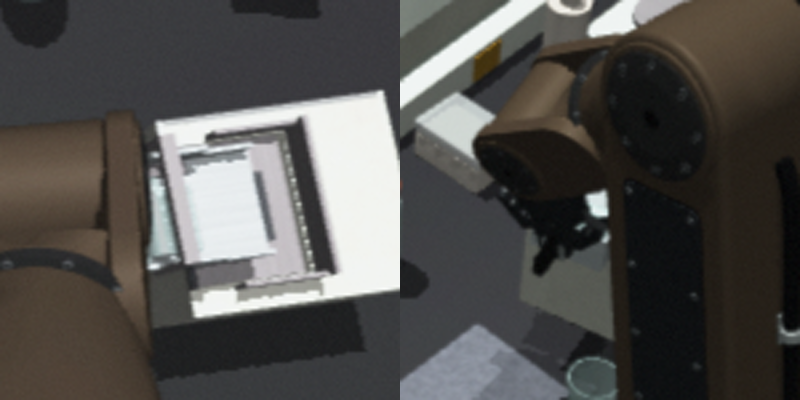

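The lip, at (265,205), is over the flap and inside the fences, and the vials are still behind the ridge. Now tilt and press; I compute the remaining rows here.

```bash
python3 -m crank '[[[0.026,0,0.001],[0,0,0.0035],1],[[0.026,0,0],[0,0,0.0035],1],[[0.026,0,0.001],[0,0.0005,0.0035],1],[[0.026,0,0],[0,0.0005,0.0035],1],[[0.026,0,0.001],[0,0.0005,0.0035],1],[[0,0,0],[0,0,0],1]]'
python3 - <<'E'
from h import *
print(tray_now(),get_state()['ft_force'])
w=[(*tool_for(.052,-.006,.25),4),(*tool_for(.053,-.024,.52),8),(*tool_for(.055,-.042,.80),8)]
plan(w,1)
E
```

```text
t: 16.87
position: [0.458, -0.0974, 0.2066]
tool_rot: [2.967, 0.0, 0.187]
ft_force: [-0.2, -1.3, -3.1]
width: 0.154
(np.float64(0.0518666402248043), np.float64(0.0013206705193141686), np.float64(0.0032710012591570525), array([-1.38505003e+00,  1.31120270e-01, -2.34704401e-04])) [-0.23179194 -1.25571104 -3.07252405]
[[[0.03, 0.0, 0.0], [-0.0003, 0.0022, -0.0018], 1], [[0.03, 0.0, 0.0], [-0.0003, 0.0022, -0.0019], 1], [[0.03, 0.0, 0.0], [-0.0003, 0.0021, -0.002], 1], [[0.03, 0.0, 0.0], [-0.0003, 0.0021, -0.002], 1], [[0.034, 0.0, 0.0], [-0.0, 0.0033, -0.0022], 1], [[0.034, 0.0, 0.0], [-0.0, 0.0032, -0.0023], 1], [[0.034, 0.0, 0.0], [-0.0, 0.0031, -0.0024], 1], [[0.034, 0.0, 0.0], [-0.0, 0.0031, -0.0025], 1]]
[[[0.034, 0.0, 0.0], [-0.0, 0.003, -0.0026], 1], [[0.034, 0.0, 0.0], [-0.0, 0.0029, -0.0027], 1], [[0.034, 0.0, 0.0], [-0.0, 0.0028, -0.0028], 1], [[0.034, 0.0, 0.0], [-0.0, 0.0027, -0.0029], 1], [[0.035, 0.0, 0.0], [-0.0, 0.0042, -0.0024], 1], [[0.035, 0.0, 0.0], [-0.0, 0.0041, -0.0026], 1], [[0.035, 0.0, 0.0], [-0.0, 0.004, -0.0027], 1], [[0.035, 0.0, 0.0], [-0.0, 0.0039, -0.0029], 1]]
[[[0.035, 0.0, 0.0], [-0.0, 0.0038, -0.003], 1], [[0.035, 0.0, 0.0], [-0.0, 0.0037, -0.0031], 1], [[0.035, 0.0, 0.0], [-0.0, 0.0036, -0.0033], 1], [[0.035, 0.0, 0.0], [-0.0, 0.0034, -0.0034], 1]]
```

```bash
python3 -m crank '[[[0.03,0,0],[0,0.002,-0.002],1],[[0.03,0,0],[0,0.002,-0.002],1],[[0.03,0,0],[-0.001,0.002,-0.002],1],[[0.03,0,0],[0,0.002,-0.002],1],[[0.034,0,0],[0,0.0035,-0.002],1],[[0.034,0,0],[0,0.003,-0.002],1],[[0.034,0,0],[0,0.003,-0.0025],1],[[0.034,0,0],[0,0.003,-0.0025],1]]'
python3 -m crank '[[[0.034,0,0],[0,0.003,-0.0025],1],[[0.034,0,0],[0,0.003,-0.0025],1],[[0.034,0,0],[0,0.003,-0.003],1],[[0.034,0,0],[0,0.003,-0.003],1],[[0,0,0],[0,0,0],1],[[0,0,0],[0,0,0],1],[[0,0,0],[0,0,0],1]]'
python3 - <<'E'
from h import *
print(tray_now(),get_state()['ft_force'])
b=grab_frame('side')[:,:,::-1]; a=grab_frame('top')[:,:,::-1]
cv2.imwrite('pics/c8.png',np.hstack([cv2.resize(a[190:340,440:590],(400,400),interpolation=2),cv2.resize(b[90:240,350:500],(400,400),interpolation=2)]))
w=[(*tool_for(.055,-.045,.80),8)]
plan(w,1)
E
```

```text
t: 17.53
position: [0.4607, -0.1165, 0.2256]
tool_rot: [-3.061, -0.001, 0.188]
ft_force: [-0.7, 0.6, -0.4]
width: 0.155
t: 18.12
position: [0.4631, -0.1298, 0.2344]
tool_rot: [-2.928, -0.0, 0.187]
ft_force: [0.8, -2.5, -2.4]
width: 0.151
(np.float64(0.05298001672188264), np.float64(0.0002624078354701798), np.float64(-0.02371578534157942), array([-1.38489977e+00,  5.19375468e-01, -2.88512268e-04])) [ 0.84850502 -2.53048544 -2.42636714]
[[[0.035, 0.0, 0.0], [-0.0, 0.0043, -0.002], 1], [[0.035, 0.0, 0.0], [-0.0, 0.0042, -0.0022], 1], [[0.035, 0.0, 0.0], [-0.0, 0.0041, -0.0023], 1], [[0.035, 0.0, 0.0], [-0.0, 0.0041, -0.0025], 1], [[0.035, 0.0, 0.0], [-0.0, 0.004, -0.0026], 1], [[0.035, 0.0, 0.0], [-0.0, 0.0039, -0.0028], 1], [[0.035, 0.0, 0.0], [-0.0, 0.0038, -0.0029], 1], [[0.035, 0.0, 0.0], [-0.0, 0.0037, -0.003], 1]]
```

View pics/c8.png

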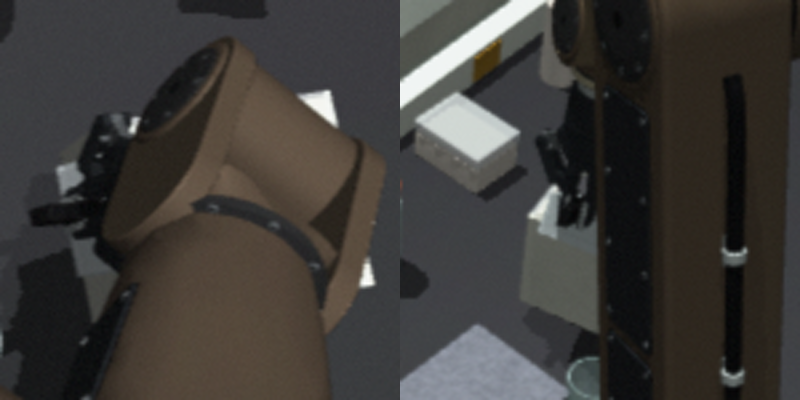

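```bash
python3 -m crank '[[[0.035,0,0],[0,0.0045,-0.002],1],[[0.035,0,0],[0,0.004,-0.002],1],[[0.035,0,0],[0,0.004,-0.0025],1],[[0.035,0,0],[0,0.004,-0.0025],1],[[0.035,0,0],[0,0.004,-0.0025],1],[[0.035,0,0],[0,0.004,-0.003],1],[[0.035,0,0],[0,0.004,-0.003],1],[[0.035,0,0],[0,0.004,-0.003],1]]'
python3 -m crank '[[[0,0,0],[0,0,0],1],[[0,0,0],[0,0,0],1],[[0,0,0],[0,0,0],1],[[0,0,0],[0,0,0],1],[[0,0,0],[0,0,0],1],[[0,0,0],[0,0,0],1]]'
python3 - <<'E'
from h import *
print(tray_now(),get_state()['ft_force'],get_state()['joint_pos'].round(2))
plan([(*tool_for(.056,-.05,.92),4)],1)
E
```

```text
t: 18.88
position: [0.4699, -0.1668, 0.2431]
tool_rot: [-2.644, -0.0, 0.187]
ft_force: [0.1, -0.5, 0.7]
width: 0.155
t: 19.38
position: [0.4698, -0.1667, 0.243]
tool_rot: [-2.646, -0.0, 0.187]
ft_force: [0.3, -3.2, -0.2]
width: 0.155
(np.float64(0.055554578561236564), np.float64(6.427113636834033e-05), np.float64(-0.04515889128616582), array([-1.38534306e+00,  8.01077734e-01, -7.27451662e-04])) [ 0.33073334 -3.16913954 -0.19211001] [-0.64  0.43  1.72  0.33  1.38 -0.96]
[[[0.03, 0.0, 0.0], [-0.0, 0.0033, -0.0031], 1], [[0.03, 0.0, 0.0], [-0.0, 0.0032, -0.0032], 1], [[0.03, 0.0, 0.0], [-0.0, 0.0031, -0.0033], 1], [[0.03, 0.0, 0.0], [-0.0, 0.003, -0.0034], 1]]
```

```bash
python3 -m crank '[[[0.03,0,0],[0,0.003,-0.003],1],[[0.03,0,0],[0,0.003,-0.003],1],[[0.03,0,0],[0,0.003,-0.0035],1],[[0.03,0,0],[0,0.003,-0.0035],1],[[0,0,0],[0,0,0],1],[[0,0,0],[0,0,0],1],[[0,0,0],[0,0,0],1],[[0,0,0],[0,0,0],1]]'
python3 -m crank '[[[0,0,0],[0,0,0],1],[[0,0,0],[0,0,0],1],[[0,0,0],[0,0,0],1],[[0,0,0],[0,0,0],1]]'
python3 - <<'E'
from h import *
print(tray_now(),get_state()['ft_force'])
plan([(*tool_for(.055,-.035,.70),6),(*tool_for(.050,-.01,.40),7),(*tool_for(.045,.03,.13),7),(*tool_for(.03,.06,0),4)],1)
E
```

```text
t: 20.05
position: [0.473, -0.1834, 0.2478]
tool_rot: [-2.527, -0.0, 0.187]
ft_force: [-0.3, -2.4, -0.9]
width: 0.149
t: 20.38
position: [0.473, -0.1836, 0.2478]
tool_rot: [-2.526, -0.0, 0.187]
ft_force: [0.4, -2.7, -0.7]
width: 0.151
(np.float64(0.05546088943677985), np.float64(4.612027375407423e-05), np.float64(-0.049937425567790586), array([-1.38576289e+00,  9.21633916e-01, -9.67987737e-04])) [ 0.43862536 -2.66010285 -0.6719675 ]
[[[-0.037, 0.0, 0.0], [-0.0, -0.0038, 0.0036], 1], [[-0.037, 0.0, 0.0], [-0.0, -0.004, 0.0035], 1], [[-0.037, 0.0, 0.0], [-0.0, -0.0041, 0.0033], 1], [[-0.037, 0.0, 0.0], [-0.0, -0.0042, 0.0031], 1], [[-0.037, 0.0, 0.0], [-0.0, -0.0043, 0.003], 1], [[-0.037, 0.0, 0.0], [-0.0, -0.0044, 0.0028], 1], [[-0.043, 0.0, 0.0], [0.0, -0.0045, 0.0035], 1], [[-0.043, 0.0, 0.0], [0.0, -0.0046, 0.0033], 1]]
[[[-0.043, 0.0, 0.0], [0.0, -0.0048, 0.0031], 1], [[-0.043, 0.0, 0.0], [0.0, -0.0049, 0.0029], 1], [[-0.043, 0.0, 0.0], [0.0, -0.005, 0.0027], 1], [[-0.043, 0.0, 0.0], [0.0, -0.0051, 0.0025], 1], [[-0.043, 0.0, 0.0], [0.0, -0.0052, 0.0023], 1], [[-0.038, -0.0, 0.0], [0.0, -0.0035, 0.0003], 1], [[-0.038, -0.0, 0.0], [0.0, -0.0035, 0.0001], 1], [[-0.038, -0.0, 0.0], [0.0, -0.0035, -0.0], 1]]
[[[-0.038, -0.0, 0.0], [0.0, -0.0035, -0.0002], 1], [[-0.038, -0.0, 0.0], [0.0, -0.0035, -0.0003], 1], [[-0.038, -0.0, 0.0], [0.0, -0.0035, -0.0004], 1], [[-0.038, -0.0, 0.0], [0.0, -0.0035, -0.0006], 1], [[-0.033, -0.0, 0.0], [0.0, -0.0047, -0.0032], 1], [[-0.033, -0.0, 0.0], [0.0, -0.0046, -0.0034], 1], [[-0.033, -0.0, 0.0], [0.0, -0.0044, -0.0035], 1], [[-0.033, -0.0, 0.0], [0.0, -0.0043, -0.0037], 1]]
```

```bash
python3 -m crank '[[[-0.037,0,0],[0,-0.004,0.0035],1],[[-0.037,0,0],[0,-0.004,0.0035],1],[[-0.037,0,0],[0,-0.004,0.0035],1],[[-0.037,0,0],[0,-0.004,0.003],1],[[-0.037,0,0],[0,-0.0045,0.003],1],[[-0.037,0,0],[0,-0.0045,0.003],1],[[-0.043,0,0],[0,-0.0045,0.0035],1],[[-0.043,0,0],[0,-0.0045,0.0035],1]]'
python3 -m crank '[[[-0.043,0,0],[0,-0.005,0.003],1],[[-0.043,0,0],[0,-0.005,0.003],1],[[-0.043,0,0],[0,-0.005,0.0025],1],[[-0.043,0,0],[0,-0.005,0.0025],1],[[-0.043,0,0],[0,-0.005,0.0025],1],[[-0.038,0,0],[0,-0.0035,0],1],[[-0.038,0,0],[0,-0.0035,0],1],[[-0.038,0,0],[0,-0.0035,0],1]]'
python3 -m crank '[[[-0.038,0,0],[0,-0.0035,0],1],[[-0.038,0,0],[0,-0.0035,0],1],[[-0.038,0,0],[0,-0.0035,-0.0005],1],[[-0.038,0,0],[0,-0.0035,-0.0005],1],[[-0.033,0,0],[0,-0.0045,-0.003],1],[[-0.033,0,0],[0,-0.0045,-0.0035],1],[[-0.033,0,0],[0,-0.0045,-0.0035],1],[[-0.033,0,0],[0,-0.0045,-0.0035],1]]'
python3 -m crank '[[[0,0,0],[0,0,0],1],[[0,0,0],[0,0,0],1]]'
python3 - <<'E'
from h import *
print(tray_now(),get_state()['ft_force'])
s=get_state(); rc=R.from_euler('xyz',s['tool_rot']); 
TR=trayR(HB); r=TR*RREL.inv()
up=np.array([.503,.027,.21]); p=up-r.apply(PREL); plan([(p,r,10)],1)
b=grab_frame('side')[:,:,::-1]; a=grab_frame('top')[:,:,::-1]
cv2.imwrite('pics/c9.png',np.hstack([cv2.resize(a[190:340,420:570],(400,400),interpolation=2),cv2.resize(b[90:240,350:500],(400,400),interpolation=2)]))
E
```

```text
t: 21.05
position: [0.4651, -0.1418, 0.2402]
tool_rot: [-2.835, -0.001, 0.186]
ft_force: [0.7, -1.9, -0.7]
width: 0.154
t: 21.72
position: [0.4575, -0.104, 0.233]
tool_rot: [3.121, 0.001, 0.186]
ft_force: [0.4, -1.0, -2.2]
width: 0.156
t: 22.38
position: [0.4509, -0.0702, 0.242]
tool_rot: [2.836, 0.001, 0.186]
ft_force: [-0.2, 0.2, -2.9]
width: 0.154
t: 22.55
position: [0.4513, -0.0701, 0.2419]
tool_rot: [2.838, 0.001, 0.187]
ft_force: [0.3, -0.7, -2.3]
width: 0.149
(np.float64(0.029414223147437527), np.float64(-0.00026943111829628606), np.float64(0.058942950198888344), array([-1.38468170e+00,  2.41389229e-03, -7.64475609e-04])) [ 0.33101092 -0.72200915 -2.28010768]
[[[-0.0, 0.0, 0.0], [0.0069, -0.017, -0.0054], 1], [[-0.0, 0.0, 0.0], [0.0069, -0.017, -0.0054], 1], [[-0.0, 0.0, 0.0], [0.0069, -0.017, -0.0054], 1], [[-0.0, 0.0, 0.0], [0.0069, -0.017, -0.0054], 1], [[-0.0, 0.0, 0.0], [0.0069, -0.017, -0.0054], 1], [[-0.0, 0.0, 0.0], [0.0069, -0.017, -0.0054], 1], [[-0.0, 0.0, 0.0], [0.0069, -0.017, -0.0054], 1], [[-0.0, 0.0, 0.0], [0.0069, -0.017, -0.0054], 1]]
[[[-0.0, 0.0, 0.0], [0.0069, -0.017, -0.0054], 1], [[-0.0, 0.0, 0.0], [0.0069, -0.017, -0.0054], 1]]
```

View pics/c9.png

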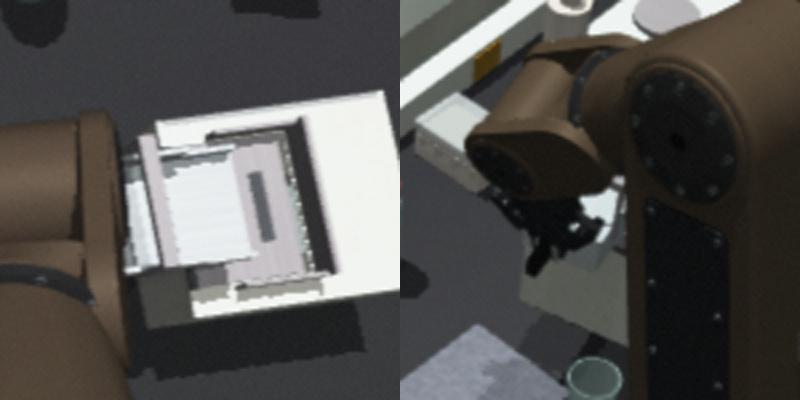

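The tray is empty and the flap looks shut; a greenish vial shows through the slot at (297,200). Go back to the mat.

```bash
python3 -m crank '[[[0,0,0],[0.004,-0.008,-0.006],1],[[0,0,0],[0.007,-0.017,-0.006],1],[[0,0,0],[0.007,-0.017,-0.006],1],[[0,0,0],[0.007,-0.017,-0.006],1],[[0,0,0],[0.007,-0.017,-0.005],1],[[0,0,0],[0.007,-0.017,-0.005],1],[[0,0,0],[0.007,-0.017,-0.005],1],[[0,0,0],[0.007,-0.017,-0.005],1]]'
python3 -m crank '[[[0,0,0],[0.007,-0.017,-0.005],1],[[0,0,0],[0.007,-0.017,-0.005],1],[[0,0,0],[0.002,-0.008,0],1],[[0,0,0],[0,0,0],1],[[0,0,0],[0,0,0],1]]'
python3 - <<'E'
from h import *
s=get_state(); rc=R.from_euler('xyz',s['tool_rot']); print(s['position']+rc.apply(PREL),(rc*RREL).as_euler('ZYX'))
r=trayR(HB)*RREL.inv(); w=[(np.array([.502,.026,z])-r.apply(PREL),r,n) for z,n in((.04,8),(.008,4),(.002,3))]; plan(w,1)
b=grab_frame('side')[:,:,::-1]; a=grab_frame('top')[:,:,::-1]
cv2.imwrite('pics/c10.png',np.hstack([cv2.resize(a[190:340,340:490],(400,400),interpolation=2),cv2.resize(a[190:340,450:600],(400,400),interpolation=2)]))
E
```

```text
t: 23.32
position: [0.4791, 0.0722, 0.2461]
tool_rot: [2.838, -0.0, 0.186]
ft_force: [-0.2, -0.2, -2.2]
width: 0.154
t: 23.73
position: [0.4865, 0.1162, 0.2427]
tool_rot: [2.837, 0.001, 0.187]
ft_force: [-0.6, -0.4, -2.1]
width: 0.154
[0.50349109 0.02500945 0.21003715] [-1.38515673e+00  9.00639908e-04 -6.45429225e-04]
[[[-0.0, 0.0, 0.0], [-0.0001, -0.0065, 0.0202], 1], [[-0.0, 0.0, 0.0], [-0.0001, -0.0065, 0.0202], 1], [[-0.0, 0.0, 0.0], [-0.0001, -0.0065, 0.0202], 1], [[-0.0, 0.0, 0.0], [-0.0001, -0.0065, 0.0202], 1], [[-0.0, 0.0, 0.0], [-0.0001, -0.0065, 0.0202], 1], [[-0.0, 0.0, 0.0], [-0.0001, -0.0065, 0.0202], 1], [[-0.0, 0.0, 0.0], [-0.0001, -0.0065, 0.0202], 1], [[-0.0, 0.0, 0.0], [-0.0001, -0.0065, 0.0202], 1]]
[[[-0.0, 0.0, 0.0], [0.0, -0.0024, 0.0076], 1], [[-0.0, 0.0, 0.0], [0.0, -0.0024, 0.0076], 1], [[-0.0, 0.0, 0.0], [0.0, -0.0024, 0.0076], 1], [[-0.0, 0.0, 0.0], [0.0, -0.0024, 0.0076], 1], [[-0.0, 0.0, 0.0], [0.0, -0.0006, 0.0019], 1], [[-0.0, 0.0, 0.0], [0.0, -0.0006, 0.0019], 1], [[-0.0, 0.0, 0.0], [0.0, -0.0006, 0.0019], 1]]
```

View pics/c10.png

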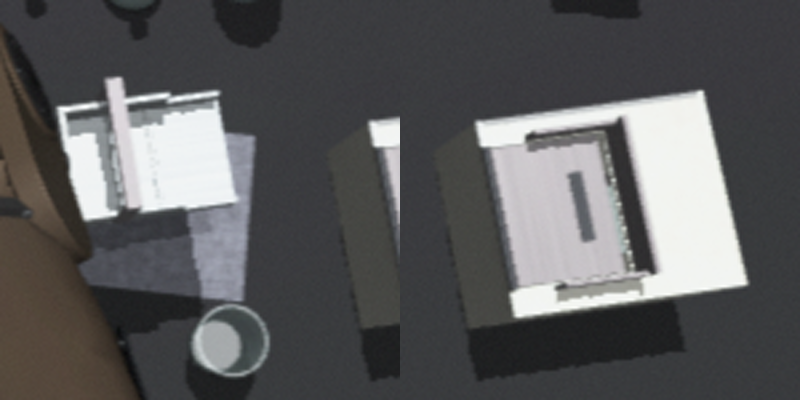

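The tray is empty and the flap is level and shut, with vial glass showing only in the narrow slot at its end. Set the tray down.

```bash
python3 -m crank '[[[0,0,0],[0,-0.0065,0.020],1],[[0,0,0],[0,-0.0065,0.020],1],[[0,0,0],[0,-0.0065,0.020],1],[[0,0,0],[0,-0.0065,0.020],1],[[0,0,0],[0,-0.0065,0.020],1],[[0,0,0],[0,-0.0065,0.020],1],[[0,0,0],[0,-0.0065,0.020],1],[[0,0,0],[0,-0.0065,0.020],1]]'
python3 -m crank '[[[0,0,0],[0,-0.0025,0.0075],1],[[0,0,0],[0,-0.0025,0.0075],1],[[0,0,0],[0,-0.0025,0.0075],1],[[0,0,0],[0,-0.0025,0.0075],1],[[0,0,0],[0,-0.0005,0.002],1],[[0,0,0],[0,-0.0005,0.002],1],[[0,0,0],[0,0,0],1],[[0,0,0],[0,0,0],1]]'
python3 - <<'E'
from h import *
s=get_state(); rc=R.from_euler('xyz',s['tool_rot']); print(s['position']+rc.apply(PREL),(rc*RREL).as_euler('ZYX'),s['ft_force'])
E
```

```text
t: 24.5
position: [0.4866, 0.117, 0.0741]
tool_rot: [2.837, -0.001, 0.185]
ft_force: [0.6, -0.2, -2.9]
width: 0.151
t: 25.17
position: [0.4866, 0.1182, 0.0394]
tool_rot: [2.837, -0.001, 0.187]
ft_force: [0.2, 0.4, -2.6]
width: 0.151
[0.50363016 0.02703938 0.00672433] [-1.38546922e+00  7.91194671e-04  8.61231801e-04] [ 0.18541618  0.41521457 -2.59310722]
```

```bash
python3 -m crank '[[[0,0,0],[0,-0.0005,0.002],1],[[0,0,0],[0,-0.0005,0.002],1],[[0,0,0],[0,-0.0005,0.001],1],[[0,0,0],[0,0,0],1],[[0,0,0],[0,0,0],1]]'
python3 -m crank '[[[0,0,0],[0,0,0],-0.6],[[0,0,0],[0,0,0],-0.6],[[0,0,0],[0,0,0],-0.6],[[0,0,0],[0,0,0],-0.6],[[0,0,0],[0,0,0],-0.6],[[0,0,0],[0,0,-0.01],-0.6],[[0,0,0],[0,0,-0.025],-0.6],[[0,0,0],[0,0,-0.03],-0.6]]'
python3 -m crank '[[[0,0,0],[0,0,-0.035],-0.6],[[0,0,0],[0,-0.01,-0.035],-0.6],[[0,0,0],[0,-0.03,-0.025],-0.6],[[0,0,0],[0,-0.03,-0.02],-0.6],[[0,0,0],[0,-0.03,-0.02],-0.6],[[0,0,0],[0,-0.03,-0.02],-0.6],[[0,0,0],[0,0,0],-0.6],[[0,0,0],[0,0,0],-0.6]]'
python3 - <<'E'
from h import *
a=grab_frame('top')[:,:,::-1].copy(); b=grab_frame('side')[:,:,::-1]
T=trayR(-1.3855); c=np.array([.5036,.027,.002])
pts=np.array([[.068,.046,.004],[.068,-.046,.004],[-.068,-.046,.045],[-.068,.046,.045],[-.03,.05,.111],[-.03,-.05,.111],[-.145,0,.062]])
o=cv2.resize(a[140:360,300:600],None,fx=8/3,fy=8/3,interpolation=2)
for q in proj('top',T.apply(pts)+c): cv2.circle(o,tuple(int(v) for v in ((q-[300,140]+.5)*8/3-.5)),2,(0,0,255),-1)
cv2.imwrite('pics/c11.png',o)
for n in('top','side'):
  for k in('vial0_mid','flask0_mid','beaker_mid','amber_mid','reagent_mid'): print(n,k,[(round(d['conf'],2),np.round(d['box']).tolist()) for d in look_for(k,n)[:3]])
E
```

```text
t: 25.58
position: [0.4866, 0.1181, 0.0345]
tool_rot: [2.836, -0.001, 0.187]
ft_force: [-1.8, 1.3, 8.3]
width: 0.151
t: 26.25
position: [0.4819, 0.1372, 0.0959]
tool_rot: [2.837, 0.003, 0.186]
ft_force: [0.3, -0.5, -0.2]
width: 0.8
t: 26.92
position: [0.4504, 0.3064, 0.2055]
tool_rot: [2.838, -0.001, 0.189]
ft_force: [-0.7, -0.3, -0.3]
width: 0.801
top vial0_mid []
top flask0_mid [(0.86, [352.0, 169.0, 29.0, 33.0])]
top beaker_mid [(0.84, [426.0, 316.0, 32.0, 30.0]), (0.59, [368.0, 262.0, 89.0, 51.0]), (0.26, [510.0, 268.0, 48.0, 56.0])]
top amber_mid [(0.66, [360.0, 310.0, 26.0, 25.0]), (0.64, [352.0, 168.0, 24.0, 34.0])]
top reagent_mid [(0.95, [437.0, 171.0, 39.0, 43.0])]
side vial0_mid []
side flask0_mid [(0.45, [392.0, 266.0, 17.0, 31.0])]
side beaker_mid [(0.79, [419.0, 240.0, 15.0, 29.0]), (0.64, [340.0, 168.0, 22.0, 31.0])]
side amber_mid [(0.7, [392.0, 267.0, 17.0, 33.0])]
side reagent_mid [(0.95, [341.0, 168.0, 16.0, 27.0]), (0.64, [324.0, 181.0, 6.0, 8.0])]
```

View pics/c11.png

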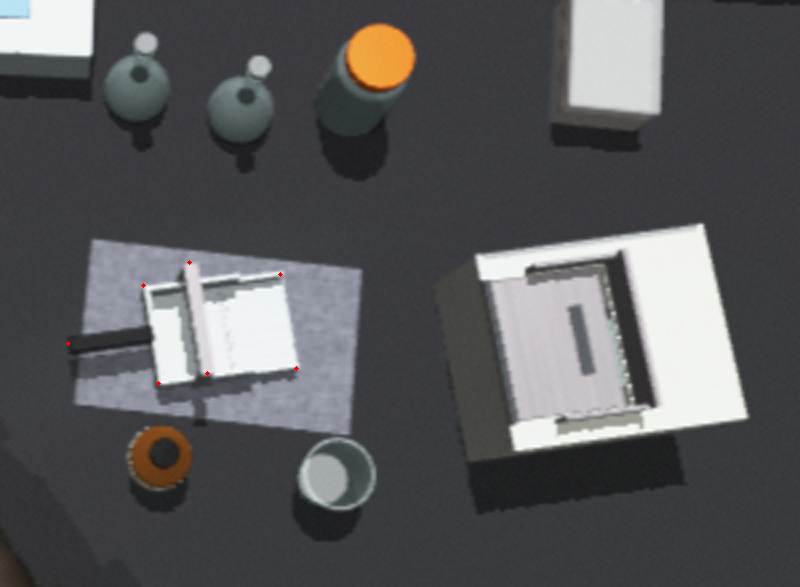

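The empty tray stands level on the mat, its model points on its corners. The flap is shut, the glassware is unmoved, and no vial is visible outside the bin. Handing in.

```bash
python3 -c "
from plant import *
print(finish_job(), get_state()['t'])"
```

```text
the job is handed in; nothing more can be done
the job is handed in; nothing more can be done
```

The job is done and handed in, at about 27 s of the 61 s allowed. I lifted the tray by its bail, turned it, set it on the mat and let go. I then took it by the rear handle and pressed the flap open with the lip. At 53° lip-down, all three vials went into the bin. The empty tray is back on the mat and the gripper is clear.

**What the last checks showed:**
- **Tray:** it is empty, with its centre about 5 mm from the mat's middle. It stands level, and the computed corner points match the picture.
- **Flap:** it looks as it did when shut at the start. Its angle was judged from the picture, not measured.
- **Glassware:** the beaker, flask 0, amber bottle and reagent jar are within about 2 pixels of their first positions in the top picture. I did not compare flask 1 by number, but it looked undisturbed.
- **Vials:** the networks found none in the final pictures. Some glass shows through the slot at the end of the flap, and the weight on the wrist dropped by about 1 N, which is more than the 0.6 N the vials weigh but within the reading's noise. I could not see them lying in the bin, so that part is inferred.

The wrist hid the tray while it was tipping, so I could not see the lip open the flap. From the arm's pose I worked out a flap angle of about 0.4 to 0.7 rad. I viewed 12 pictures in all, more than the 8 planned but within the limit.

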